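# Nest a knife under the laser marker and select its programme

## Task

Get the small knife ready for laser marking: bring its blade in under the laser head and lay the knife flat in the nest, spine against the fence and the front of the handle up against the blade rest, without bumping the head. Also roll the controller's thumbwheel until its white rib stands at the pointer lines. Leave the other things on the bench where they are.

Things in the scene. Friction and masses are not known exactly. Their poses are not given: they have to be found in the camera images.
- knife: Small drop-point knife lying flat, the one to be marked (not the big chef's knife). Walnut block handle with brass pins, 110 x 28 x 22 mm (length, width, thickness), then a steel blade 110 x 24 x 3.5 mm. Origin: centre of the handle's underside. +x to the blade's tip (handle x -55 to 55 mm, tip at 165), -y the spine side, +z up. 0.13 to 0.25 kg. At the start the blade points roughly to world +y.
- knife_shoulder (a point): Centre of the handle's front face at its underside: (55, 0, 0) mm in the knife's frame, same axes. The handle's spine side is at y = -14, the blade's straight spine at y = -12 mm; the blade's underside is 9.2 mm above the handle's underside. Centre of mass near x = 38 mm of the knife's frame.
- marker: Bench laser marker, fixed: aluminium base plate, column at the back, laser head overhanging the plate. Origin: on the bench right below the lens; +x from the machine's front to its column, +y to its left as seen from the front, z up. Plate: top 25 mm above the bench, x -90 to 210, y -70 to 70 mm. Column: x 130 to 210, y -35 to 35 mm, with a handwheel on top, 410 mm high.
- nest (a point): Where knife_shoulder must lie: (0, -12, 25) mm in the marker's frame, same axes; the knife then points to marker +y and the handle sticks out to -y. On the plate: steel blade rest 8 mm high, marker x -15 to 15, y -12 to 60 mm, whose -y side stops the handle's front; steel fence 16 mm high, front face at x = 14 mm, y -62 to 60 mm, for the handle's spine side.
- marker_head: The marker's laser head, a grey box on the column, fixed; origin and axes as the marker's. x -85 to 115, y -75 to 75 mm, 115 to 255 mm above the bench (90 mm clear over the plate); its lens barrel, radius 36 mm round the origin, hangs to 100 mm above the bench. Only about 47 mm of the nested knife's handle sticks out from under it. Not to be bumped.
- controller: Grey control box, fixed, 120 (x) x 140 (y) mm, top 85 mm above the bench; origin under its centre, front to -x. Two black cheeks, 8 mm high and 46 mm long in x, flank the thumbwheel 11 to 17 mm either side of its mid plane, each with a white pointer line at its middle. A key switch and two lamps, at most 9 mm high, stand on its +y half.
- wheel_top (a point): The highest point of the thumbwheel's rim, 14 mm above the box's top (99 mm above the bench), at (-15, -20, 99) mm in the controller's frame; same axes as the controller.
- thumbwheel (a joint): Black thumbwheel, radius 28, width 18 mm, axis along controller y; its top 14 mm stands proud. Ten flat ribs, one per programme step (0.628 rad), one white. In rad: 0 with the white rib at the very top between the pointer lines; grows as the top is rolled to controller +x. Range -2.4 to 1.2, starts below 0, friction-held (1 N at the rim), no clicks: press on top with a few N and draw along x.
- chef_knife: Bystander: big chef's knife lying flat, handle 125 x 26 x 20 mm, blade 175 x 44 mm; origin under the handle's centre, +x to the tip.
- strop: Bystander: leather strop paddle lying along its x, 235 x 50 x 21 mm; origin on the bench, x -115 to 120 mm.
- whetstone: Bystander: grey whetstone on a wooden base, 75 (x) x 210 (y) x 32 mm; origin under its centre.
- antler: Bystander: forked piece of antler, about 215 x 130 x 30 mm; origin near its middle on the bench.
- oil_bottle: Bystander: amber oil bottle, diameter 48 mm, 110 mm high; origin under its centre.
- tape_roll: Bystander: roll of tape lying flat, diameter 84 mm, 24 mm high; origin under its centre.
- sanding_block: Bystander: cork sanding block beside the knife, 90 (x) x 45 (y) x 24 mm; origin under its centre.
- handle_scale: Bystander: flat walnut handle scale beside the knife, 90 (x) x 36 (y) x 10 mm; origin under its centre.
There are look-alikes about, which are no part of the job. Several things have the shape of the controller; the one meant has the colours described above. What is shaped like the knife but green is not meant.

How it is judged:
At the end, for the whole second after the job is handed in: The knife lies still and flat (0.05 rad) in the nest under the head: handle front within 5 mm of the blade rest, spine side within 5 mm of the fence, parallel to the fence within 0.06 rad. The thumbwheel's white rib is within 0.16 rad of the pointer lines (x of knife_shoulder in the frame of marker between -0.005 and 0.003 m and y of knife_shoulder in the frame of marker between -0.017 and -0.009 m and z of knife_shoulder in the frame of marker between 0.022 and 0.028 m and angle between the x axis of knife and the y axis of marker, either way round below 0.06 rad and angle between knife's own z axis and vertical below 0.05 rad and linear speed of knife below 0.02 m/s and value of joint thumbwheel between -0.16 and 0.16 rad); the robot touches nothing.
It fails at once if the laser head is bumped (more than 3 N) (contact force between marker_head and anything else above 3 N).
It fails at once if another thing on the bench is shifted by more than 20 mm (distance of any of chef_knife, strop, whetstone, antler, oil_bottle, tape_roll, sanding_block, handle_scale from where it was at the start of the episode above 0.02 m).
It also fails if it takes over 67 s, if anything falls off the work surface, if the arm or the gripper's body presses on something with over 40 N, if the wrist force passes 120 N, or if a joint passes its speed limit or range.

## Robot

A 6-joint arm with a two-finger parallel gripper is mounted at the origin on the work surface. World frame = base frame: x ahead of the robot, y to its left, z up, the work surface at z = 0. Lengths are in m, angles in rad, forces in N, time in s.
With the tool pointing down it reaches from about 0.325 to 0.775 m from the base axis. Payload 9.3 kg.
Tool frame: the origin (TCP) lies midway between the tips of the shut fingers; the grasp point (between the pads) lies 19 mm behind it (hold_point_z is the distance from the TCP to the grasp point, in m); z points along the fingers, y is the line along which they close (so a half turn about z gives the same grasp; the last joint's range is limited). The gripper opens to 85 mm and grips with 20 to 120 N. Pads are 22 mm wide; open, the fingers measure 114 mm over their backs; the gripper's body (76 mm by 85 mm) begins 54 mm behind the grasp point. The pads swing forward as they close: fully open they stand 13 mm farther back than shut.
Start: joints at [0.985, 0.259, 0.021, 1.334, 0, 1.418], TCP at [0.231, 0.499, 0.231] pointing down, gripper open.
Joint ranges: [-3.04, 3.04], [-0.91, 1.82], [-1.04, 1.36], [-1.92, 1.95], [-1.52, 1.45], [-3.14, 3.14]. Speed limits (rad/s): [2.22, 2.22, 2.79, 3.14, 3.14, 3.14].

## Interface

Orientations are given as a rotation vector (axis times angle).
In Python, from cell import * gives the robot as it stands.
- The arm moves only by the tool move_arm, never from a script. Its argument "series" is a list of rows, each a list of 7 numbers: the shift along the world's x, y, z in units of 30 mm (1.0 is 30 mm), then the turn, a rotation vector about the world's x, y, z in units of 5 degrees (1.0 is 5 degrees), then the opening in per cent of the stroke, from 0 (shut) to 100 (fully open). In form: [[tx, ty, tz, rx, ry, rz, gripper], ...]. A call has exactly 5 rows; each row shifts and turns the commanded pose from where the row before left it; what a row does not reach is not made up. A row lasts 1/12 s, in which the tool goes at most 41.7 mm and 7.16 degrees, less where a joint would pass 70% of its speed; a pose out of reach is approached as far as the arm can. A call is refused whole if a number of a shift passes 1 or a number of a turn 1, either way. A call with a gripper value outside its range is refused whole. The fingers move at their own pace and stop on an object; the grip force is fixed at half the most. Time passes only in rows, so rows that do not move let the fingers close, or fill a call up. It gives the time, the measured TCP pose, the force, the opening and the grip force at its end, in the units of the state.
- state(): the state, without advancing time (a new reading comes with each control period).
- camera(name): name is "scene" or "top" or "wrist"; returns a dict with "image" (400x640x3 uint8, red, green, blue), "intrinsics" (3x3 intrinsics, pixels), "distortion" ([k1, k2, p1, p2, k3] as OpenCV has them; the pictures are not rectified), "eye" and "orientation" of the camera in the world. Camera axes: x right, y down, z forward; pixel columns grow to the right and rows downward; lengths in m; the calibration is good to about 2 mm. A picture is of the moment at which its call begins. There is no depth.
- finish_job(): hands the job in; it is judged then, once.
The state is a dict: "t": time; "joints": joint angles; "joint_vel": joint speeds; "effort": joint torques, N m; "position": TCP position; "tool_rot": TCP orientation; "wrist_force": force on the tool from outside, world axes, zero at the start; "torque": the same for the moment, N m; "gripper_width": finger opening in m; "grip_force": force on a finger pad.
Only numpy, scipy, OpenCV 4.12 (cv2) and the standard library are available. Lean on these libraries where they do the work, as an engineer would, in place of code of your own. Each camera call takes 0.05 s, during which the arm holds its last target. There are 200 camera calls.

## Working session

There is one attempt and no reset: what is moved stays moved. The work goes in short steps, Python scripts to look and compute and a tool call to move; the robot and the scene stay as the last step left them, time stands still between calls to the robot, and variables do not carry over. Pictures are saved under pics/ and viewed, at most 10 in all, crops included, and the job is handed in when it is done.

Besides the shell and the picture viewer there is one more tool, called after "Request:" as name([rows], argument=value, ...), one row to a line, values as JSON. move_arm: Moves the arm, as the interface text tells. Its arguments: {"type":"object","properties":{"series":{"type":"array"}},"required":["series"]}

```bash
mkdir -p pics; cat > h.py <<'E'
from cell import *
import numpy as np, cv2
from scipy.spatial.transform import Rotation as R
def snap(n,f=None):
    c=camera(n)
    if f: cv2.imwrite('pics/'+f,c['image'][:,:,::-1])
    return c
def Rm(c):
    o=np.array(c['orientation'],float)
    return o if o.shape==(3,3) else (R.from_rotvec(o).as_matrix() if o.size==3 else R.from_quat(o).as_matrix())
def ray(c,px,z):
    p=cv2.undistortPoints(np.array(px,float).reshape(-1,1,2),np.array(c['intrinsics']),np.array(c['distortion'])).reshape(-1,2)
    d=np.c_[p,np.ones(len(p))]@Rm(c).T; e=np.array(c['eye'])
    return e+d*((z-e[2])/d[:,2])[:,None]
def proj(c,P):
    M=Rm(c).T; 
    return cv2.projectPoints(np.array(P,float).reshape(-1,3),cv2.Rodrigues(M)[0],-M@np.array(c['eye']),np.array(c['intrinsics']),np.array(c['distortion']))[0].reshape(-1,2)
E
python3 - <<'E'
from h import *
a=snap('top','top.png');b=snap('scene','scene.png')
for c in(a,b): print(c['eye'],c['orientation'],c['intrinsics'],c['distortion'])
print(state())
E
```

```text
[ 0.33246631 -0.05973546  1.64457563] [-2.190845    2.14293451 -0.14403188] [[427.81588918   0.         319.27070863]
 [  0.         427.81588918 202.57815088]
 [  0.           0.           1.        ]] [-0.06780351  0.          0.          0.          0.        ]
[ 0.84466526 -0.42545322  1.20889179] [-2.59931172 -0.91076971  0.20426163] [[402.74062066   0.         317.67913018]
 [  0.         402.74062066 197.43142589]
 [  0.           0.           1.        ]] [-0.08319699  0.          0.          0.          0.        ]
{'t': 0.1, 'joints': array([9.85404529e-01, 2.59127317e-01, 2.08184798e-02, 1.33370742e+00,
       5.46801935e-06, 1.41820988e+00]), 'joint_vel': array([ 0.0007153 , -0.00066848,  0.00166319,  0.00037642, -0.00017099,
        0.00134698]), 'effort': array([ 3.56412558e-03, -5.56694520e+01,  3.45070195e+01,  1.16481719e-02,
       -2.11225774e-04, -3.74953359e-06]), 'position': array([0.23052913, 0.49906548, 0.23072374]), 'tool_rot': array([-6.74459557e-01, -3.06788349e+00,  1.78393020e-03]), 'wrist_force': array([-0.66105786, -0.26819341,  0.04087061]), 'torque': array([ 0.03738128, -0.01574525,  0.04405818]), 'grip_force': 0.0, 'gripper_width': 0.08531824292827284}
```

View pics/top.png

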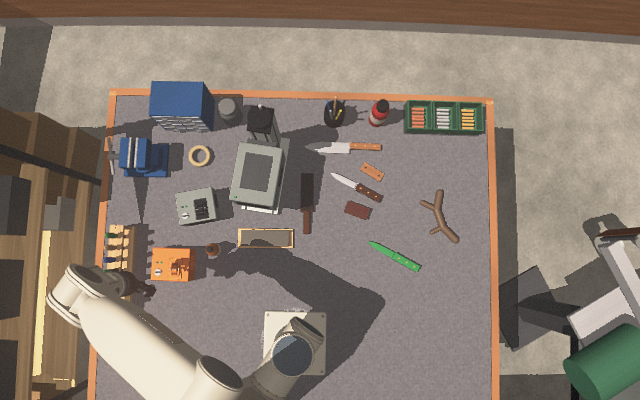

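View pics/scene.png

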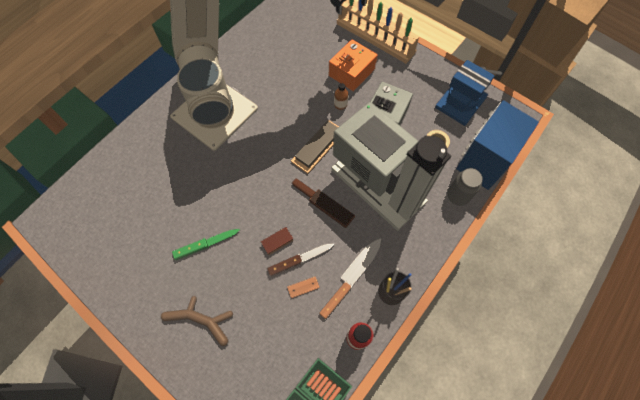

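The small knife could be confused with the chef's knife at (350,147), the green look-alike at (395,256), the handle scale at (372,171) and the sanding block at (357,210). By the description it is the walnut-handled knife at (358,187). For the controller, the grey box at (196,205) is the one meant. The orange box (172,264) and the blue machine (143,157) are not. I'll check this in a close crop.

```bash
python3 - <<'E'
from h import *
im=cv2.imread('pics/top.png')[110:270,160:420]
cv2.imwrite('pics/c1.png',cv2.resize(im,None,fx=3,fy=3,interpolation=cv2.INTER_CUBIC))
im=cv2.imread('pics/scene.png')[70:280,250:470]
cv2.imwrite('pics/c2.png',cv2.resize(im,None,fx=2.8,fy=2.8,interpolation=cv2.INTER_CUBIC))
E
```

```text
(no output)
```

View pics/c1.png

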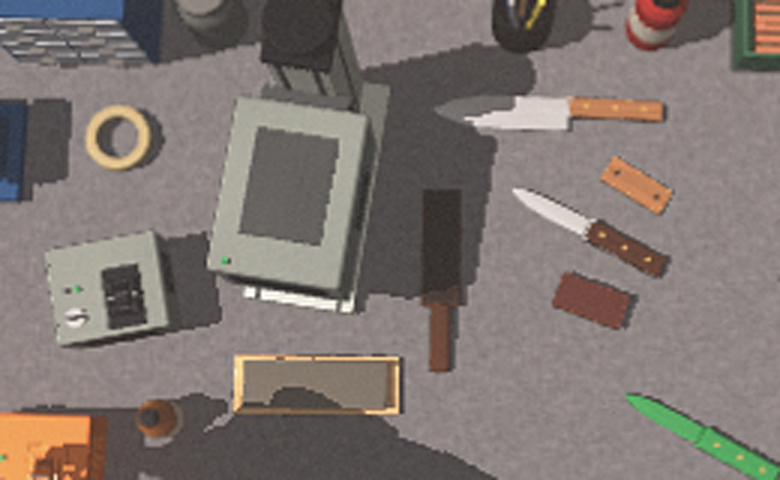

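View pics/c2.png

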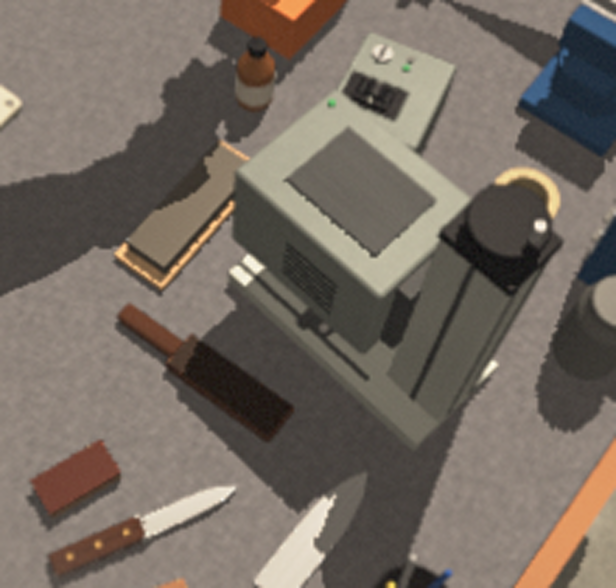

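Crop c1 confirms the choices: the walnut-handled knife has its tip at (513,188), handle front at (590,228) and handle end at (660,265). The grey controller's wheel is at (124,295). The head's top corners are (238,97), (372,113), (343,285) and (209,262). The strop lies between the knife and the marker.

```bash
cat > fit.py <<'E'
from h import *
def fit2(loc,w):  # rigid 2D fit
    loc=np.array(loc,float);w=np.array(w)[:,:2];a=loc-loc.mean(0);b=w-w.mean(0)
    th=np.arctan2((a[:,0]*b[:,1]-a[:,1]*b[:,0]).sum(),(a*b).sum());c,s=np.cos(th),np.sin(th);M=np.array([[c,-s],[s,c]])
    t=w.mean(0)-M@loc.mean(0);return th,t,np.abs(loc@M.T+t-w).max()
E
python3 - <<'E'
from fit import *
c=snap('top');s=snap('scene')
p=lambda l:[(160+x/3,110+y/3) for x,y in l]
q=lambda l:[(250+x/2.8,70+y/2.8) for x,y in l]
w=ray(c,p([(238,97),(372,113),(343,285),(209,262)]),.255)
print('marker',fit2([(.115,.075),(.115,-.075),(-.085,-.075),(-.085,.075)],w))
w2=ray(s,q([(350,115),(475,200),(377,295),(237,175)]),.255);print(w2)
print('plate FR',ray(c,p([(352,312)]),.025), ray(s,q([(415,447)]),.025))
w=ray(c,p([(45,252),(155,232),(170,325),(62,346)]),.085)
print('ctl',fit2([(.06,.07),(.06,-.07),(-.06,-.07),(-.06,.07)],w),w)
print('wheel',ray(c,p([(124,295)]),.095))
im=c['image'];hsv=cv2.cvtColor(im,cv2.COLOR_RGB2HSV)
# knife handle mask
x0,y0,x1,y1=352,180,384,204
h=hsv[y0:y1,x0:x1]; m=((h[...,1]>70)&((h[...,0]<20)|(h[...,0]>170))).astype(np.uint8)
n,l,st,_=cv2.connectedComponentsWithStats(m);k=1+st[1:,4].argmax()
cn=cv2.findContours((l==k).astype(np.uint8),0,2)[0][0]
pts=cn[:,0]+[x0,y0];W=ray(c,pts,.022)
r=cv2.minAreaRect((W[:,:2]*1000).astype(np.float32));print('handle',r,st[k])
print('tip,shoulder,butt',ray(c,p([(513,188)]),.011),ray(c,p([(590,228)]),.022),ray(c,p([(660,265)]),.022))
st_=state();print(R.from_rotvec(st_['tool_rot']).as_matrix().round(3))
print('strop,butt etc',ray(c,p([(441,190),(423,190),(462,190),(430,370),(452,370)]),.02))
E
```

```text
marker (np.float64(-0.1266569239671213), array([0.57716155, 0.13193266]), np.float64(0.006848999037333492))
[[0.53824509 0.19920102 0.255     ]
 [0.69296098 0.1939016  0.255     ]
 [0.67700003 0.04777998 0.255     ]
 [0.49212098 0.07059306 0.255     ]]
plate FR [[0.47809899 0.077372   0.025     ]] [[0.77739395 0.03423311 0.025     ]]
ctl (np.float64(0.21575073395757224), array([0.49453253, 0.37232261]), np.float64(0.002991845039374552)) [[0.53789145 0.45277114 0.085     ]
 [0.56576283 0.31792472 0.085     ]
 [0.45164516 0.29373155 0.085     ]
 [0.42283069 0.42486303 0.085     ]]
wheel [[0.48606964 0.34939638 0.095     ]]
handle ((569.0867309570312, -267.2920227050781), (104.67142486572266, 27.92662811279297), 64.43824768066406) [  4   4  26  18 187]
tip,shoulder,butt [[ 0.64503719 -0.12416255  0.011     ]] [[ 0.59329024 -0.22339396  0.022     ]] [[ 0.54757043 -0.31369029  0.022     ]]
[[-0.908  0.419 -0.   ]
 [ 0.419  0.908 -0.001]
 [ 0.    -0.001 -1.   ]]
strop,butt etc [[ 0.63846783 -0.03129534  0.02      ]
 [ 0.63791761 -0.00817639  0.02      ]
 [ 0.63911382 -0.05827567  0.02      ]
 [ 0.40723587 -0.02307216  0.02      ]
 [ 0.40785278 -0.05086744  0.02      ]]
```

Fits agree: the marker origin is near (.577,.132) with yaw about -0.13, and both measured plate corners check. The wheel top is near (.484,.350). The knife's yaw is about 1.12. I'll do the wheel first because it's nearest.

Request:
move_arm([
  [0.8,-0.5,0,0,0,-1,0],
  [0.8,-0.5,0,0,0,-1,0],
  [0.8,-0.5,0,0,0,-1,0],
  [0.8,-0.5,0,0,0,-1,0],
  [0.8,-0.5,0,0,0,-1,0],
])

```text
t: 0.62
position: [0.3516, 0.4235, 0.2312]
tool_rot: [-1.328, -2.847, 0.0]
wrist_force: [0.6, 0.6, 0.8]
gripper_width: 0.0254
grip_force: 0.0
```

Request:
move_arm([
  [0.8,-0.5,0,0,0,-1,0],
  [0.8,-0.5,0,0,0,-1,0],
  [0.8,-0.5,0,0,0,-1,0],
  [0.4,-0.5,0,0,0,-1,0],
  [0,-0.4,0,0,0,-1,0],
])

```text
t: 1.03
position: [0.437, 0.3509, 0.2304]
tool_rot: [1.916, 2.49, -0.001]
wrist_force: [-0.7, 0.0, 0.2]
gripper_width: -0.0002
grip_force: 0.0
```

```bash
python3 - <<'E'
from h import *
c=snap('wrist','w1.png');s=state();print(s['t'],s['position'],s['joints'],R.from_rotvec(s['tool_rot']).as_matrix().round(3),c['eye'])
print('wheel proj',proj(c,[[.484,.350,.099]]))
E
```

```text
1.0833 [0.43584497 0.34956767 0.23073898] [ 5.26253530e-01  2.74722468e-01  4.25515712e-02  1.34002024e+00
 -8.63085803e-04  1.84466567e+00] [[-0.25   0.968 -0.001]
 [ 0.968  0.25  -0.001]
 [-0.001 -0.001 -1.   ]] [0.42060577 0.41483602 0.37284393]
wheel proj [[359.89931499 201.15848051]]
```

View pics/w1.png

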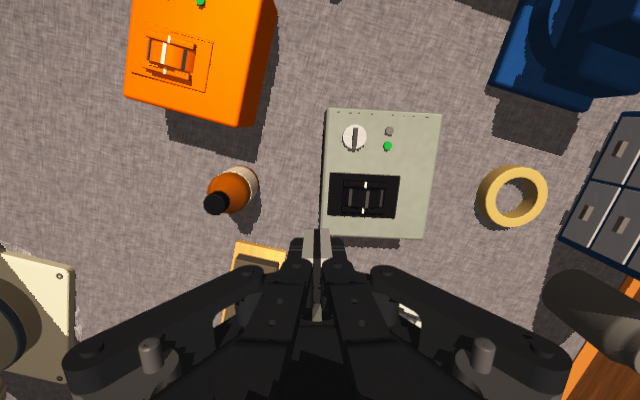

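The wrist view shows the grey controller with its pointer lines at (366,185) and (363,211). The white rib is hidden, so the wheel angle is beyond about -0.9 rad. The tool sits left of the wheel (-x side). Refining the wheel position from the two lines.

```bash
cat > wheel.py <<'E'
from h import *
def look(f=None,z=None,box=(325,165,405,225)):
    c=snap('wrist');x0,y0,x1,y1=box;im=c['image'][y0:y1,x0:x1]
    if f: cv2.imwrite('pics/'+f,cv2.resize(im[:,:,::-1],None,fx=6,fy=6,interpolation=cv2.INTER_CUBIC))
    m=(im.min(2)>175).astype(np.uint8)
    n,l,st,ce=cv2.connectedComponentsWithStats(m)
    for k in range(1,n):
        if st[k,4]>2:
            p=ce[k]+[x0,y0];print(p.round(1),st[k,2:],ray(c,[p],.093)[0].round(4))
    return c
E
python3 - <<'E'
from wheel import *
look('w1c.png')
s=state();print(s['position'],s['wrist_force'])
E
```

```text
[366.6 183.2] [2 5 9] [0.4853 0.3671 0.093 ]
[364.4 208.8] [2 5 9] [0.4913 0.3398 0.093 ]
[0.43526861 0.35072388 0.23103372] [-0.36173497  0.09093051  0.69377789]
```

View pics/w1c.png

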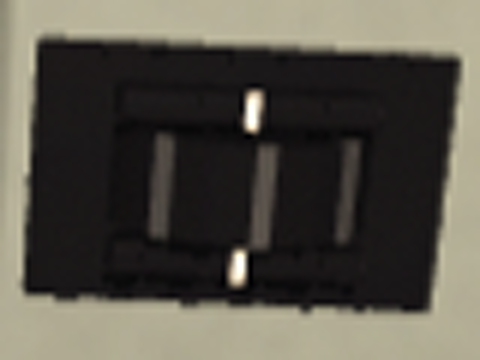

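Two lines 28 mm apart match the spec, so the wheel top is at (.488,.3535) and the controller's yaw is 0.216. A grey rib sits close to the lines, so θ is about -1.2 or -1.8. I'll descend behind the top.

Request:
move_arm([
  [0.5,0,-0.9,0,0,0,0],
  [0.5,0,-0.9,0,0,0,0],
  [0.5,0.03,-0.9,0,0,0,0],
  [0,0,-0.9,0,0,0,0],
  [0,0,-0.5,0,0,0,0],
])

```text
t: 1.55
position: [0.4789, 0.3532, 0.105]
tool_rot: [-1.904, -2.497, 0.005]
wrist_force: [-1.4, -0.4, 0.1]
gripper_width: 0.0004
grip_force: 0.0
```

Request:
move_arm([
  [0,0,0,0,0,0,0],
  [0,0,-0.1,0,0,0,0],
  [0,0,-0.05,0,0,0,0],
  [0,0,0,0,0,0,0],
  [0,0,0,0,0,0,0],
])

```text
t: 1.97
position: [0.48, 0.3536, 0.105]
tool_rot: [1.907, 2.496, 0.003]
wrist_force: [-0.2, 0.2, -0.4]
gripper_width: 0.0002
grip_force: 0.0
```

Request:
move_arm([
  [0,0,-0.1,0,0,0,0],
  [0,0,0,0,0,0,0],
  [0,0,-0.05,0,0,0,0],
  [0,0,0,0,0,0,0],
  [0,0,0,0,0,0,0],
])

```text
t: 2.38
position: [0.4797, 0.3531, 0.0993]
tool_rot: [-1.908, -2.496, 0.0]
wrist_force: [-0.3, -0.1, -0.8]
gripper_width: -0.0003
grip_force: 0.0
```

```bash
python3 - <<'E'
from h import *
s=state();print(s['t'],s['position'],s['wrist_force'])
E
```

```text
2.3833 [0.47967547 0.35314461 0.0992612 ] [-0.31474648 -0.10738254 -0.81181062]
```

Request:
move_arm([
  [0,0,-0.03,0,0,0,0],
  [0,0,0,0,0,0,0],
  [0,0,0,0,0,0,0],
  [0,0,0,0,0,0,0],
  [0,0,0,0,0,0,0],
])

```text
t: 2.8
position: [0.4799, 0.3532, 0.0988]
tool_rot: [1.908, 2.495, 0.001]
wrist_force: [-1.2, -0.2, 5.6]
gripper_width: -0.0001
grip_force: 2.8
```

Request:
move_arm([
  [0,0,-0.03,0,0,0,0],
  [0,0,0,0,0,0,0],
  [0,0,0,0,0,0,0],
  [0,0,0,0,0,0,0],
  [0,0,0,0,0,0,0],
])

```text
t: 3.22
position: [0.4803, 0.3534, 0.0987]
tool_rot: [1.907, 2.495, 0.003]
wrist_force: [-1.6, -1.1, 11.0]
gripper_width: -0.0002
grip_force: 5.5
```

Request:
move_arm([
  [0.13,0.03,0,0,0,0,0],
  [0.13,0.03,0,0,0,0,0],
  [0.13,0.03,0,0,0,0,0],
  [0.13,0.03,0,0,0,0,0],
  [0.1,0.02,0,0,0,0,0],
])

```text
t: 3.63
position: [0.4991, 0.3574, 0.0983]
tool_rot: [1.908, 2.495, 0.002]
wrist_force: [-0.1, -1.2, 5.0]
gripper_width: 0.0002
grip_force: 2.2
```

Request:
move_arm([
  [0,0,0.3,0,0,0,0],
  [-0.8,-0.17,0.7,0,0,0,0],
  [-0.8,-0.17,0.6,0,0,0,0],
  [-0.6,-0.1,0.5,0,0,0,0],
  [0,0,0.4,0,0,0,0],
])

```text
t: 4.05
position: [0.4292, 0.3437, 0.1744]
tool_rot: [-1.906, -2.496, 0.0]
wrist_force: [1.7, 0.4, 0.0]
gripper_width: -0.0004
grip_force: 0.0
```

```bash
python3 - <<'E'
from wheel import *
c=snap('wrist');P=proj(c,[[.4883,.3535,.095]])[0];print(P)
x,y=P.astype(int)
look('w2c.png',box=(x-50,y-40,x+50,y+40))
s=state();print(s['t'],s['position'],s['wrist_force'])
E
```

```text
[386.59471292 210.54284878]
[384.2 193.6] [ 3  7 16] [0.4854 0.3672 0.093 ]
[368.1 209.6] [ 5 20 70] [0.4766 0.35   0.093 ]
[380.2 225. ] [ 3  6 13] [0.4913 0.3393 0.093 ]
4.15 [0.43235023 0.34471356 0.17504412] [-0.08896825  0.75851178 -0.22673159]
```

View pics/w2c.png

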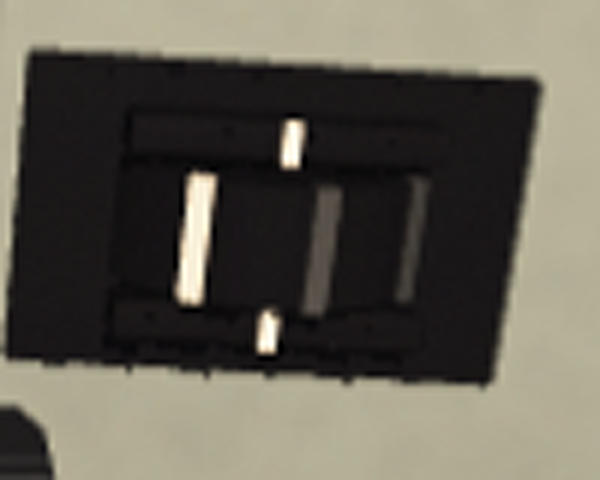

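The white rib is now visible at θ ≈ -0.48, left of the lines. One more stroke of about 13.5 mm should do it.

Request:
move_arm([
  [0.6,0.1,-0.6,0,0,0,0],
  [0.6,0.1,-0.6,0,0,0,0],
  [0.47,0.06,-0.6,0,0,0,0],
  [0,0,-0.4,0,0,0,0],
  [0,0,0,0,0,0,0],
])

```text
t: 4.57
position: [0.4819, 0.3511, 0.1025]
tool_rot: [-1.908, -2.493, 0.008]
wrist_force: [0.3, -0.4, -0.4]
gripper_width: -0.0
grip_force: 0.0
```

Request:
move_arm([
  [0,0,-0.2,0,0,0,0],
  [0,0,0,0,0,0,0],
  [0,0,-0.1,0,0,0,0],
  [0,0,0,0,0,0,0],
  [0,0,0,0,0,0,0],
])

```text
t: 4.98
position: [0.483, 0.3523, 0.099]
tool_rot: [1.907, 2.495, 0.004]
wrist_force: [0.8, -0.8, 5.3]
gripper_width: 0.0001
grip_force: 2.5
```

Request:
move_arm([
  [0.11,0.02,0,0,0,0,0],
  [0.11,0.02,0,0,0,0,0],
  [0.11,0.03,0,0,0,0,0],
  [0.11,0.02,0,0,0,0,0],
  [0,0,0,0,0,0,0],
])

```text
t: 5.4
position: [0.4965, 0.3551, 0.0987]
tool_rot: [1.907, 2.495, 0.004]
wrist_force: [1.2, -0.1, 6.8]
gripper_width: 0.0
grip_force: 3.3
```

Request:
move_arm([
  [0,0,0.3,0,0,0,0],
  [-0.7,-0.15,0.7,0,0,0,0],
  [-0.8,-0.17,0.6,0,0,0,0],
  [-0.6,-0.1,0.5,0,0,0,0],
  [0,0,0.4,0,0,0,0],
])

```text
t: 5.82
position: [0.4296, 0.3417, 0.1748]
tool_rot: [-1.906, -2.497, -0.001]
wrist_force: [0.9, 1.2, 0.5]
gripper_width: 0.0004
grip_force: 0.0
```

```bash
python3 - <<'E'
from wheel import *
c=snap('wrist');P=proj(c,[[.4883,.3535,.095]])[0]
x,y=P.astype(int)
look(box=(x-50,y-40,x+50,y+40))
s=state();print(s['t'],s['position'],s['wrist_force'],c['eye'])
E
```

```text
[384.4 191.2] [ 4  7 17] [0.4854 0.3671 0.093 ]
[385.5 208.5] [ 6 20 76] [0.4914 0.3528 0.093 ]
[380.5 222.5] [ 2  6 12] [0.4913 0.3395 0.093 ]
5.9167 [0.4326876  0.34268693 0.17542307] [0.52109185 0.38038447 0.80278211] [0.41257338 0.40530886 0.31732548]
```

θ is about +0.04, so the wheel is done. Now on to the knife, passing in front of the head at x≈.38.

Request:
move_arm([
  [-0.35,-1,0.5,0,0,0,60],
  [-0.35,-1,0.5,0,0,0,60],
  [-0.35,-1,0.5,0,0,0,60],
  [-0.35,-1,0.5,0,0,0,60],
  [-0.35,-1,0.5,0,0,0,60],
])

```text
t: 6.33
position: [0.3795, 0.1909, 0.2475]
tool_rot: [-1.907, -2.496, 0.001]
wrist_force: [1.3, -0.5, 0.2]
gripper_width: 0.0513
grip_force: 0.0
```

Request:
move_arm([
  [0,-1,0,0,0,-1,60],
  [0,-1,0,0,0,-1,60],
  [0,-1,0,0,0,-1,60],
  [0,-1,0,0,0,-1,60],
  [0,-1,0,0,0,-1,60],
])

```text
t: 6.75
position: [0.38, 0.0406, 0.2471]
tool_rot: [-2.407, -2.018, 0.0]
wrist_force: [1.0, 1.1, 0.1]
gripper_width: 0.0514
grip_force: 0.0
```

Request:
move_arm([
  [0.2,-1,0,0,0,-0.6,60],
  [0.2,-1,0,0,0,-0.6,60],
  [0.2,-1,0,0,0,-0.6,60],
  [0.2,-1,0,0,0,-0.6,60],
  [0.2,-1,0,0,0,-0.6,60],
])

```text
t: 7.17
position: [0.4102, -0.1098, 0.247]
tool_rot: [-2.649, -1.688, 0.0]
wrist_force: [0.9, 0.3, 0.0]
gripper_width: 0.051
grip_force: 0.0
```

Request:
move_arm([
  [0.9,-0.9,0,0,0,0,60],
  [0.9,-0.9,0,0,0,0,60],
  [0.9,-0.9,0,0,0,0,60],
  [0.9,-0.9,0,0,0,0,60],
  [0.9,-0.9,0,0,0,0,60],
])

```text
t: 7.58
position: [0.5463, -0.2448, 0.2465]
tool_rot: [-2.647, -1.691, 0.0]
wrist_force: [-0.1, 0.4, 0.2]
gripper_width: 0.0512
grip_force: 0.0
```

```bash
python3 - <<'E'
from h import *
c=snap('wrist','w3.png')
s=state();print(s['t'],s['position'],s['joints'],s['gripper_width'],R.from_rotvec(s['tool_rot']).as_matrix().round(3),c['eye'])
print(proj(c,[[.569,-.267,.022]]))
E
```

```text
7.6333 [ 0.55006972 -0.24930158  0.2439783 ] [-5.64121472e-01  3.50351419e-01  1.85892100e-01  1.40705845e+00
 -5.65620985e-04  1.44175701e+00] 0.05161539535971643 [[ 0.421  0.907 -0.001]
 [ 0.907 -0.421 -0.   ]
 [-0.    -0.001 -1.   ]] [ 0.57458795 -0.18494106  0.388957  ]
[[338.47503688 180.90690727]]
```

View pics/w3.png

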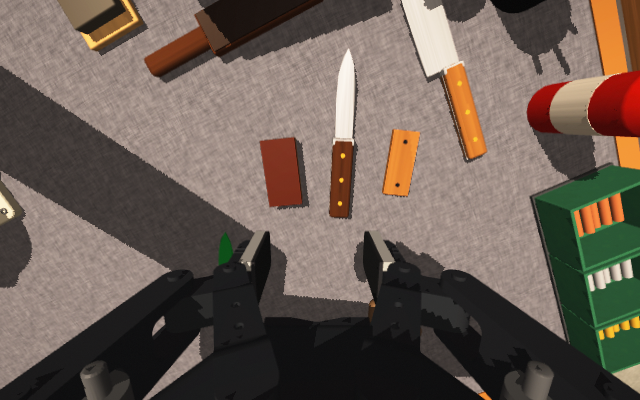

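The knife handle runs from (343,141) to (340,217), with the red-brown sanding block to its left and the handle scale to its right. Blade at (345,95). Measuring the handle here.

```bash
python3 - <<'E'
from h import *
c=snap('wrist');im=c['image']
x0,y0,x1,y1=318,128,368,230
h=cv2.cvtColor(im[y0:y1,x0:x1],cv2.COLOR_RGB2HSV);m=((h[...,1]>110)&((h[...,0]<25)|(h[...,0]>170))).astype(np.uint8)
m=cv2.morphologyEx(m,cv2.MORPH_CLOSE,np.ones((3,3)))
n,l,st,_=cv2.connectedComponentsWithStats(m);k=1+st[1:,4].argmax()
cn=cv2.findContours((l==k).astype(np.uint8),0,1)[0][0][:,0]+[x0,y0]
W=ray(c,cn,.022);r=cv2.minAreaRect((W[:,:2]*1000).astype(np.float32));print(r,st[k])
b=ray(c,[(350,50)],.0127)[0];print('tip',b)
p=ray(c,[(343,155.5),(341,180),(339.5,203)],.022);print('pins',p)
o=ray(c,[(298,137),(304,205),(386,193),(393,129)],.02);print('neigh',o)
E
```

```text
((572.1646728515625, -267.21551513671875), (104.35897827148438, 27.33004379272461), 63.04554748535156) [   8   11   24   77 1536]
tip [ 0.65209317 -0.12840223  0.0127    ]
pins [[ 0.59191978 -0.2424094   0.022     ]
 [ 0.5763312  -0.27142917  0.022     ]
 [ 0.56149907 -0.3001579   0.022     ]]
neigh [[ 0.54848321 -0.19597461  0.02      ]
 [ 0.51555573 -0.2826236   0.02      ]
 [ 0.62508571 -0.31461736  0.02      ]
 [ 0.66438138 -0.23861908  0.02      ]]
```

Handle centre is about (.571,-.2675) with yaw 63.5°, and the width of 27.3 mm checks. The sanding block is 28 mm away, so I'll use a narrow opening. I'll grip at knife x≈-28 with the tool leaning back 30°, so its body stays clear of the head later.

Request:
move_arm([
  [0.06,-0.29,-0.9,0,0,-0.3,50],
  [0.06,-0.29,-0.9,0.89,-0.45,0,50],
  [0.06,-0.29,-0.9,0.89,-0.45,0,50],
  [0.06,-0.29,-0.9,0.89,-0.45,0,50],
  [0.06,-0.29,-0.7,0.89,-0.45,0,50],
])

```text
t: 8.1
position: [0.5538, -0.2863, 0.1166]
tool_rot: [-2.485, -1.544, -0.445]
wrist_force: [1.0, 0.6, 0.1]
gripper_width: 0.0433
grip_force: 0.0
```

Request:
move_arm([
  [0,0,-0.5,0.89,-0.45,0,50],
  [0,0,-0.5,0.89,-0.45,0,50],
  [0,0,-0.4,0,0,0,50],
  [0,0,0,0,0,0,50],
  [0,0,0,0,0,0,50],
])

```text
t: 8.52
position: [0.5537, -0.2864, 0.0757]
tool_rot: [-2.378, -1.476, -0.638]
wrist_force: [-0.3, 0.8, -0.5]
gripper_width: 0.0426
grip_force: 0.0
```

```bash
python3 - <<'E'
from h import *
c=snap('wrist','w4.png')
s=state();print(s['t'],s['position'],s['joints'],s['gripper_width'],R.from_rotvec(s['tool_rot']).as_matrix().round(3))
print(proj(c,[[.571,-.2675,.022]]))
im=c['image'];h=cv2.cvtColor(im,cv2.COLOR_RGB2HSV)
P=proj(c,[[.571+t*.4462,-.2675+t*.895,.022] for t in(-.028,-.055,.055)]);print(P)
E
```

```text
8.5667 [ 0.55424046 -0.28631397  0.07679179] [-0.83814895  0.55425124 -0.0229846   1.19862368  0.48322117  1.14072249] 0.04291392504204082 [[ 0.383  0.896  0.225]
 [ 0.778 -0.444  0.445]
 [ 0.498  0.005 -0.867]]
[[325.00477534 218.26641085]]
[[325.25493164 255.2227284 ]
 [325.50598881 293.2404893 ]
 [324.54402461 152.38364611]]
```

View pics/w4.png

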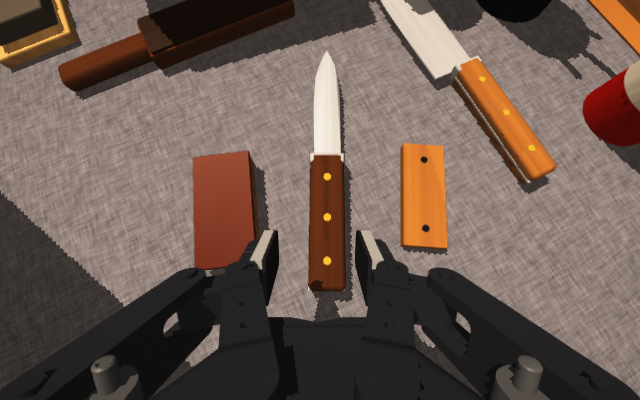

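The jaws straddle the handle, whose centreline is about 1 mm right of predicted; the block and scale are clear. Lowering.

Request:
move_arm([
  [0.1,-0.1,-0.6,0,0,0,48],
  [0.1,-0.13,-0.6,0,0,0,48],
  [0,0,-0.6,0,0,0,48],
  [0,0,-0.3,0,0,0,48],
  [0,0,0,0,0,0,48],
])

```text
t: 8.98
position: [0.56, -0.2923, 0.0129]
tool_rot: [-2.377, -1.478, -0.638]
wrist_force: [0.0, 0.2, 0.3]
gripper_width: 0.041
grip_force: 0.0
```

Request:
move_arm([
  [0,0,-0.1,0,0,0,48],
  [0,0,0,0,0,0,48],
  [0,0,-0.06,0,0,0,48],
  [0,0,0,0,0,0,48],
  [0,0,0,0,0,0,48],
])

```text
t: 9.4
position: [0.5602, -0.2935, 0.0092]
tool_rot: [-2.379, -1.478, -0.64]
wrist_force: [0.3, 0.1, -0.6]
gripper_width: 0.0409
grip_force: 0.0
```

Request:
move_arm([
  [0,0,0,0,0,0,20],
  [0,0,0,0,0,0,20],
  [0,0,0,0,0,0,20],
  [0,0,0,0,0,0,20],
  [0,0,0,0,0,0,20],
])

```text
t: 9.82
position: [0.5602, -0.2936, 0.0093]
tool_rot: [-2.379, -1.478, -0.64]
wrist_force: [-1.0, -1.1, 6.3]
gripper_width: 0.0265
grip_force: 59.8
```

Request:
move_arm([
  [0,0,0,0,0,0,10],
  [0,0,0.3,0,0,0,10],
  [0,0,0.5,0,0,0,10],
  [0,0,0.7,0,0,0,10],
  [0,0,0.7,0,0,0,10],
])

```text
t: 10.23
position: [0.5597, -0.293, 0.0752]
tool_rot: [-2.378, -1.477, -0.638]
wrist_force: [0.8, -0.5, -0.9]
gripper_width: 0.0265
grip_force: 59.2
```

```bash
python3 - <<'E'
from h import *
c=snap('wrist','w5.png')
s=state();print(s['t'],s['position'],s['joints'],s['gripper_width'],s['wrist_force'],R.from_rotvec(s['tool_rot']).as_matrix().round(3))
E
```

```text
10.2833 [ 0.56100399 -0.29406171  0.07975839] [-0.83871828  0.56497894  0.00615969  1.21328601  0.4839268   1.14005518] 0.026472132501124377 [ 1.65658443 -0.91964069  2.34107941] [[ 0.381  0.896  0.228]
 [ 0.779 -0.444  0.443]
 [ 0.498  0.009 -0.867]]
```

View pics/w5.png

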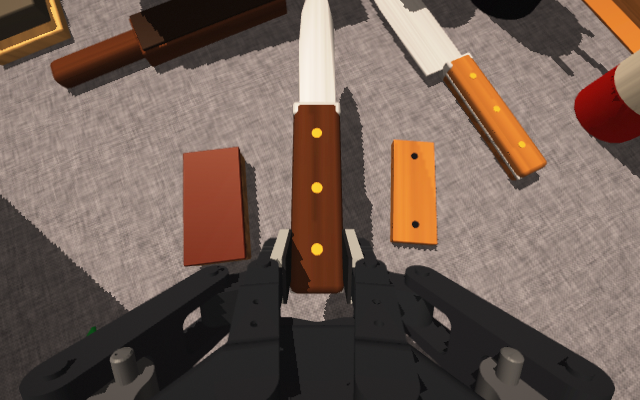

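Knife lifted, centred between the pads: pins at (317,132), (317,187) and (317,249), handle front at y≈105. I've used all 10 views, so from here I work on numbers only. Checking droop and offset in the hand from the pins.

```bash
cat > hand.py <<'E'
from h import *
def pins(c,box=(285,60,350,270)):
    x0,y0,x1,y1=box;im=c['image'][y0:y1,x0:x1]
    h=cv2.cvtColor(im,cv2.COLOR_RGB2HSV);m=((h[...,0]>20)&(h[...,0]<35)&(h[...,1]>130)&(h[...,2]>130)).astype(np.uint8)
    n,l,st,ce=cv2.connectedComponentsWithStats(m)
    return np.array(sorted([(ce[k]+[x0,y0]).tolist() for k in range(1,n) if st[k,4]>15],key=lambda p:p[1]))
E
python3 - <<'E'
from hand import *
s=state();c=snap('wrist');px=pins(c);print(px)
T=np.array(s['position']);
g=np.array([.5602,-.2935,.0092])
for yaw in(1.10,1.12):
    k=np.array([np.cos(yaw),np.sin(yaw),0]);C=np.array([.5715,-.268,0])+T-g
    print(proj(c,[C+k*a+[0,0,.022] for a in(.055,.0327,0,-.0327)]))
# 3-point line fit: assume pin pitch d, solve pose of line in the vertical plane
d=.0327
from scipy.optimize import least_squares
def f(p,full=False):
    yaw,pit=p[3],p[4];k=np.array([np.cos(yaw)*np.cos(pit),np.sin(yaw)*np.cos(pit),np.sin(pit)])
    P=[p[:3]+k*a for a in(d,0,-d)]
    return (proj(c,P)-px).ravel()
r=least_squares(f,[.571,-.268,T[2]+.013,1.11,0],x_scale=[.01,.01,.01,.1,.1]);print(r.x,r.cost, T)
E
```

```text
[[316.43076923 132.58461538]
 [316.46753247 187.05194805]
 [316.45555556 248.73333333]]
[[314.82947128 101.33882244]
 [314.37868669 135.42939688]
 [313.65697731 190.29810676]
 [312.8556135  251.64400229]]
[[312.97791415 101.32998319]
 [313.2367511  135.42503733]
 [313.65697731 190.29810676]
 [314.1320639  251.64470181]]
[ 0.57420945 -0.26809432  0.09446722  1.10999691 -0.02668621] 0.00021160129162934126 [ 0.56100399 -0.29406171  0.07975839]
```

```bash
python3 - <<'E'
from hand import *
c=snap('wrist');im=c['image']
g=cv2.cvtColor(im,cv2.COLOR_RGB2GRAY)
print('front',g[92:116,296],g[92:116,338]); print('butt',g[278:304,316])
T=np.array(state()['position']);k=np.array([np.cos(1.11),np.sin(1.11),0])
print(proj(c,[np.array([.5742,-.2681,.0935])+k*a for a in(.057,.055,.053,.051,-.053,-.055,-.057)]).round(1))
t=snap('top');h=cv2.cvtColor(t['image'],cv2.COLOR_RGB2HSV);x0,y0,x1,y1=222,135,292,222
roi=t['image'][y0:y1,x0:x1].astype(int);print('head col',roi[10,15],roi[40,8],'plate',t['image'][150,284])
ref=roi[40,10]
m=(np.abs(roi-ref).max(2)<22).astype(np.uint8);m=cv2.morphologyEx(m,cv2.MORPH_OPEN,np.ones((2,2)))
n,l,st,_=cv2.connectedComponentsWithStats(m);kk=1+st[1:,4].argmax()
cn=cv2.findContours((l==kk).astype(np.uint8),0,1)[0];cn=max(cn,key=len)[:,0]+[x0,y0]
W=ray(t,cn,.255);r=cv2.minAreaRect((W[:,:2]*1000).astype(np.float32));print(r,st[kk]);print(cv2.boxPoints(r))
E
```

```text
front [149 144 151 150 146 141 138 139 141 152 193 228 232 234 235 236 235 236
 238 232 182  85  61  61] [139 139 149 152 145 146 146 153 146 141 163 196 200 202 204 203 204 203
 206 202 178 132  66  41]
butt [ 60  60  61  60  61  59  60  60  56  52  48  43  39  37  29  73 141 145
 160 168 155 154 146 148 152 140]
[[316.2  93.5]
 [316.2  96.5]
 [316.2  99.5]
 [316.2 102.5]
 [316.1 290.8]
 [316.1 295.1]
 [316.1 299.4]]
head col [131 123 120] [138 129 128] plate [117 115 107]
((626.0399169921875, 199.38818359375), (185.644287109375, 100.67232513427734), 1.2182331085205078) [  0   0  31  56 885]
[[532.1686  247.73952]
 [534.30896 147.08995]
 [719.91125 151.03685]
 [717.7709  251.68642]]
```

```bash
python3 - <<'E'
from h import *
for n,box,U in(('top',(215,120,300,225),3),('scene',(320,80,470,240),3)):
    c=snap(n);x0,y0,x1,y1=box;g=cv2.cvtColor(c['image'][y0:y1,x0:x1],cv2.COLOR_RGB2GRAY)
    g=cv2.resize(g,None,fx=U,fy=U,interpolation=cv2.INTER_CUBIC)
    L=cv2.createLineSegmentDetector().detect(g)[0][:,0]
    for a in L:
        if np.hypot(a[2]-a[0],a[3]-a[1])<70: continue
        p=a.reshape(2,2)
        px=(p+.5)/U-.5+[x0,y0]
        o=[]
        for z in(.255,.025):
            w=ray(c,px,z)[:,:2];d=w[1]-w[0];d=d if d[0]>0 else -d
            t=np.arctan2(d[1],d[0]);o+=[w.round(3).tolist(),round(float(t),3),round(float(np.hypot(*d)),3)]
        print(n,px.round(0).tolist(),*o)
E
```

```text
top [[276.0, 210.0], [235.0, 204.0]] [[0.469, 0.063], [0.488, 0.198]] 1.43 0.136 [[0.492, 0.084], [0.514, 0.24]] 1.43 0.159
top [[229.0, 199.0], [271.0, 206.0]] [[0.502, 0.219], [0.483, 0.08]] 1.432 0.14 [[0.53, 0.265], [0.508, 0.104]] 1.432 0.163
top [[239.0, 187.0], [245.0, 152.0]] [[0.543, 0.187], [0.662, 0.171]] -0.133 0.119 [[0.578, 0.228], [0.716, 0.209]] -0.133 0.139
top [[278.0, 175.0], [282.0, 149.0]] [[0.587, 0.062], [0.675, 0.05]] -0.125 0.089 [[0.629, 0.082], [0.731, 0.069]] -0.125 0.103
top [[285.0, 159.0], [277.0, 206.0]] [[0.642, 0.04], [0.484, 0.061]] -0.132 0.159 [[0.693, 0.056], [0.51, 0.081]] -0.132 0.185
top [[279.0, 202.0], [286.0, 161.0]] [[0.495, 0.054], [0.634, 0.035]] -0.134 0.139 [[0.522, 0.072], [0.684, 0.051]] -0.134 0.163
scene [[442.0, 169.0], [422.0, 203.0]] [[0.787, 0.161], [0.798, 0.043]] -1.48 0.118 [[0.773, 0.302], [0.786, 0.156]] -1.48 0.146
scene [[398.0, 123.0], [412.0, 93.0]] [[0.612, 0.206], [0.586, 0.32]] -1.347 0.117 [[0.556, 0.359], [0.524, 0.5]] -1.347 0.145
scene [[351.0, 134.0], [374.0, 114.0]] [[0.53, 0.095], [0.543, 0.188]] 1.434 0.094 
[... 1292 characters left out ...]
101 [[0.515, -0.011], [0.641, -0.011]] 0.007 0.126
scene [[345.0, 228.0], [320.0, 210.0]] [[0.683, -0.134], [0.603, -0.135]] 0.006 0.08 [[0.644, -0.064], [0.545, -0.064]] 0.006 0.099
scene [[370.0, 101.0], [340.0, 126.0]] [[0.506, 0.218], [0.49, 0.096]] 1.435 0.122 [[0.425, 0.373], [0.404, 0.222]] 1.435 0.152
scene [[464.0, 125.0], [436.0, 108.0]] [[0.762, 0.317], [0.668, 0.318]] -0.01 0.094 [[0.742, 0.496], [0.625, 0.497]] -0.01 0.117
scene [[352.0, 186.0], [374.0, 206.0]] [[0.627, -0.03], [0.707, -0.041]] -0.136 0.08 [[0.575, 0.065], [0.674, 0.052]] -0.136 0.1
scene [[375.0, 207.0], [397.0, 227.0]] [[0.709, -0.041], [0.785, -0.051]] -0.137 0.076 [[0.676, 0.052], [0.77, 0.039]] -0.137 0.095
```

Every marker edge gives yaw -0.135. Edges from both cameras put the origin at (.5777,.1365). The final TCP target is about (.565,.044,.034), with both stops to be felt by contact. Moving to the pre-insertion pose.

Request:
move_arm([
  [-0.11,0.8,-0.13,0,0,0.74,10],
  [-0.11,0.8,-0.13,0,0,0.74,10],
  [-0.11,0.8,-0.13,0,0,0.74,10],
  [-0.11,0.8,-0.13,0,0,0.74,10],
  [-0.11,0.8,-0.13,0,0,0.74,10],
])

```text
t: 10.95
position: [0.5428, -0.1721, 0.0538]
tool_rot: [-2.067, -1.808, -0.556]
wrist_force: [2.0, -1.4, -1.5]
gripper_width: 0.0267
grip_force: 59.2
```

```bash
python3 - <<'E'
from hand import *
s=state();c=snap('wrist');px=pins(c);print(px)
s=state();M=R.from_rotvec(s['tool_rot']).as_matrix();print(s['t'],s['position'],s['joints'],M.round(3),np.arctan2(M[1,0],M[0,0]),np.arctan2(-M[0,1],M[1,1])-np.pi)
# look for marker features: fence/rest seen by camera?
print(proj(c,[[.5777,.1365,.033],[.5761,.1246,.033]]))
T=np.array(s['position']);print('to go', np.array([.5651,.0438])-T[:2], T[2])
E
```

```text
[[316.30769231 132.29487179]
 [316.46511628 187.18604651]
 [316.5049505  248.63366337]]
11.0 [ 0.54186693 -0.16766613  0.05338718] [-0.67872312  0.54340604 -0.12054247  1.20144582  0.44207275  0.95283067] [[ 0.11   0.992  0.064]
 [ 0.858 -0.127  0.498]
 [ 0.502  0.001 -0.865]] 1.4435473725173946 -4.8399461565897175
[[308.56163122 -87.48959887]
 [308.47353131 -78.90186629]]
to go [0.02323307 0.21146613] 0.05338718172705749
```

Pins unchanged, so there's no slip. Going in under the head, staying 8 mm off the fence and 8 mm short of the rest.

Request:
move_arm([
  [0.05,0.68,0,0,0,0,10],
  [0.05,0.68,0,0,0,0,10],
  [0.05,0.68,0,0,0,0,10],
  [0.05,0.68,0,0,0,0,10],
  [0.05,0.68,0,0,0,0,10],
])

```text
t: 11.42
position: [0.5506, -0.0702, 0.0541]
tool_rot: [-2.071, -1.805, -0.556]
wrist_force: [1.0, 0.4, -1.8]
gripper_width: 0.0266
grip_force: 59.6
```

Request:
move_arm([
  [0.05,0.68,0,0,0,0,10],
  [0.05,0.68,0,0,0,0,10],
  [0.05,0.68,0,0,0,0,10],
  [0.05,0.68,0,0,0,0,10],
  [0.05,0.66,0,0,0,0,10],
])

```text
t: 11.83
position: [0.558, 0.0312, 0.0542]
tool_rot: [-2.071, -1.805, -0.556]
wrist_force: [-0.1, 0.5, -1.7]
gripper_width: 0.0265
grip_force: 59.6
```

```bash
python3 - <<'E'
from hand import *
s=state();c=snap('wrist');px=pins(c);print(px)
s=state();M=R.from_rotvec(s['tool_rot']).as_matrix();print(s['t'],s['position'],s['wrist_force'],M[:,1])
d=np.array([.5651,.0438])-s['position'][:2];print('u,v to go',d@[.9909,-.1346],d@[.1346,.9909])
# plate-level checks: predicted pixels of fence end corner, plate right-front corner, head bottom right edge
def mk(u,v,z): return [.5777+.9909*u+.1346*v,.1365-.1346*u+.9909*v,z]
P=proj(c,[mk(-.085,-.075,.115),mk(.115,-.075,.115),mk(-.09,-.07,.025),mk(.21,-.07,.025),mk(.014,-.062,.041)]);print(P)
x0,y0=150,20
g=cv2.cvtColor(c['image'],cv2.COLOR_RGB2GRAY)
L=cv2.createLineSegmentDetector().detect(g)[0][:,0]
for a in L:
    if np.hypot(a[2]-a[0],a[3]-a[1])>45 and max(a[1],a[3])<230:
        p=a.reshape(2,2);w=ray(c,p,.025)[:,:2]-[.5777,.1365];w2=ray(c,p,.115)[:,:2]-[.5777,.1365]
        B=np.array([[.9909,.1346],[-.1346,.9909]]);print(p.round(0).tolist(),(w@B).round(3).tolist(),(w2@B).round(3).tolist())
E
```

```text
[]
11.8833 [0.55750445 0.03422523 0.05446772] [-1.73543177  4.1913086  -1.50798186] [ 0.99077122 -0.13553074  0.00195405]
u,v to go 0.006237666332758516 0.01051000048773874
[[106.86405427 145.13137625]
 [624.20065345 144.88065098]
 [194.68426453 194.59363344]
 [615.38682357 193.5746397 ]
 [345.33921745 175.81912472]]
[[198.0, 167.0], [289.0, 166.0]] [[-0.09, -0.049], [-0.024, -0.049]] [[-0.049, -0.084], [-0.015, -0.084]]
[[291.0, 138.0], [144.0, 139.0]] [[-0.024, -0.027], [-0.132, -0.027]] [[-0.015, -0.073], [-0.071, -0.073]]
[[290.0, 227.0], [292.0, 176.0]] [[-0.023, -0.093], [-0.022, -0.056]] [[-0.014, -0.106], [-0.014, -0.088]]
[[341.0, 177.0], [342.0, 227.0]] [[0.013, -0.057], [0.013, -0.093]] [[0.004, -0.088], [0.004, -0.106]]
[[489.0, 175.0], [363.0, 175.0]] [[0.12, -0.056], [0.029, -0.056]] [[0.059, -0.087], [0.012, -0.087]]
[[398.0, 165.0], [488.0, 165.0]] [[0.054, -0.049], [0.12, -0.048]] [[0.025, -0.084], [0.059, -0.084]]
[[289.0, 175.0], [238.0, 175.0]] [[-0.024, -0.056], [-0.06, -0.056]] [[-0.015, -0.087], [-0.034, -0.087]]
[[626.0, 61.0], [319.0, 58.0]] [[0.253, 0.044], 
[... 476 characters left out ...]
638.0, 46.0]] [[-0.002, 0.061], [0.27, 0.061]] [[-0.004, -0.027], [0.137, -0.027]]
[[105.0, 137.0], [36.0, 92.0]] [[-0.163, -0.025], [-0.227, 0.014]] [[-0.086, -0.071], [-0.12, -0.051]]
[[552.0, 147.0], [502.0, 147.0]] [[0.171, -0.034], [0.133, -0.034]] [[0.085, -0.076], [0.066, -0.076]]
[[578.0, 93.0], [319.0, 92.0]] [[0.203, 0.013], [-0.002, 0.012]] [[0.102, -0.052], [-0.004, -0.052]]
[[344.0, 202.0], [586.0, 201.0]] [[0.015, -0.076], [0.186, -0.076]] [[0.005, -0.098], [0.093, -0.098]]
[[344.0, 195.0], [591.0, 194.0]] [[0.015, -0.07], [0.191, -0.07]] [[0.005, -0.095], [0.096, -0.095]]
[[214.0, 202.0], [288.0, 203.0]] [[-0.076, -0.076], [-0.024, -0.076]] [[-0.042, -0.098], [-0.015, -0.098]]
```

The measured plate edge (v=-70 mm) and the head's lower edge (v=-73) match the model. Lowering toward the plate.

Request:
move_arm([
  [0,0,-0.2,0,0,0,10],
  [0,0,-0.2,0,0,0,10],
  [0,0,-0.1,0,0,0,10],
  [0,0,0,0,0,0,10],
  [0,0,0,0,0,0,10],
])

```text
t: 12.3
position: [0.5585, 0.0293, 0.0396]
tool_rot: [-2.072, -1.805, -0.557]
wrist_force: [-0.4, 0.0, -1.7]
gripper_width: 0.0262
grip_force: 59.6
```

Request:
move_arm([
  [0,0,-0.07,0,0,0,10],
  [0,0,0,0,0,0,10],
  [0,0,0,0,0,0,10],
  [0,0,0,0,0,0,10],
  [0,0,0,0,0,0,10],
])

```text
t: 12.72
position: [0.5587, 0.03, 0.0382]
tool_rot: [-2.071, -1.807, -0.558]
wrist_force: [0.4, 0.0, -1.8]
gripper_width: 0.0266
grip_force: 59.6
```

Request:
move_arm([
  [0,0,-0.05,0,0,0,10],
  [0,0,0,0,0,0,10],
  [0,0,-0.03,0,0,0,10],
  [0,0,0,0,0,0,10],
  [0,0,0,0,0,0,10],
])

```text
t: 13.13
position: [0.5585, 0.0301, 0.0356]
tool_rot: [-2.071, -1.807, -0.558]
wrist_force: [0.0, -1.0, -1.5]
gripper_width: 0.0265
grip_force: 59.6
```

Request:
move_arm([
  [0,0,-0.03,0,0,0,10],
  [0,0,0,0,0,0,10],
  [0,0,0,0,0,0,10],
  [0,0,0,0,0,0,10],
  [0,0,0,0,0,0,10],
])

```text
t: 13.55
position: [0.5586, 0.0301, 0.0348]
tool_rot: [-2.071, -1.807, -0.558]
wrist_force: [0.0, -0.3, -2.1]
gripper_width: 0.0265
grip_force: 59.6
```

Request:
move_arm([
  [0,0,-0.03,0,0,0,10],
  [0,0,0,0,0,0,10],
  [0,0,0,0,0,0,10],
  [0,0,0,0,0,0,10],
  [0,0,0,0,0,0,10],
])

```text
t: 13.97
position: [0.5587, 0.0301, 0.0341]
tool_rot: [-2.071, -1.807, -0.558]
wrist_force: [-0.7, -1.0, 4.0]
gripper_width: 0.0267
grip_force: 60.1
```

Request:
move_arm([
  [0,0,-0.02,0,0,0,10],
  [0,0,0,0,0,0,10],
  [0,0,0,0,0,0,10],
  [0,0,0,0,0,0,10],
  [0,0,0,0,0,0,10],
])

```text
t: 14.38
position: [0.5587, 0.03, 0.0338]
tool_rot: [-2.071, -1.807, -0.559]
wrist_force: [-2.7, -2.9, 8.3]
gripper_width: 0.0266
grip_force: 60.8
```

Contact with the plate came at z=.0341, as predicted. Easing off, then sliding along the plate to the rest.

Request:
move_arm([
  [0,0,0.02,0,0,0,10],
  [0.015,0.12,0,0,0,0,10],
  [0.015,0.12,0,0,0,0,10],
  [0.015,0.1,0,0,0,0,10],
  [0,0,0,0,0,0,10],
])

```text
t: 14.8
position: [0.5604, 0.0409, 0.0342]
tool_rot: [-2.071, -1.807, -0.559]
wrist_force: [1.0, 0.2, 2.6]
gripper_width: 0.0266
grip_force: 60.1
```

Request:
move_arm([
  [0.01,0.04,0,0,0,0,10],
  [0,0,0,0,0,0,10],
  [0,0,0,0,0,0,10],
  [0,0,0,0,0,0,10],
  [0,0,0,0,0,0,10],
])

```text
t: 15.22
position: [0.5605, 0.0412, 0.0341]
tool_rot: [-2.072, -1.807, -0.558]
wrist_force: [-1.0, -5.5, 7.1]
gripper_width: 0.0265
grip_force: 60.8
```

Request:
move_arm([
  [0.01,0.04,0,0,0,0,10],
  [0,0,0,0,0,0,10],
  [0,0,0,0,0,0,10],
  [0,0,0,0,0,0,10],
  [0,0,0,0,0,0,10],
])

```text
t: 15.63
position: [0.5606, 0.0413, 0.0341]
tool_rot: [-2.074, -1.808, -0.556]
wrist_force: [-5.7, -13.4, 9.7]
gripper_width: 0.0263
grip_force: 61.8
```

Rest contact felt at y=.0412, which fits the shoulder being 55 mm ahead of the middle pin. Backing off slightly and sliding to the fence.

Request:
move_arm([
  [-0.01,-0.05,0,0,0,0,10],
  [0.06,-0.01,0,0,0,0,10],
  [0.04,0,0,0,0,0,10],
  [0,0,0,0,0,0,10],
  [0,0,0,0,0,0,10],
])

```text
t: 16.05
position: [0.5616, 0.041, 0.0339]
tool_rot: [-2.071, -1.805, -0.554]
wrist_force: [-10.7, -8.4, 12.5]
gripper_width: 0.0266
grip_force: 61.8
```

Request:
move_arm([
  [0.04,0,0,0,0,0,10],
  [0,0,0,0,0,0,10],
  [0,0,0,0,0,0,10],
  [0,0,0,0,0,0,10],
  [0,0,0,0,0,0,10],
])

```text
t: 16.47
position: [0.5621, 0.041, 0.0338]
tool_rot: [-2.071, -1.805, -0.552]
wrist_force: [-14.8, -10.6, 14.5]
gripper_width: 0.0267
grip_force: 62.2
```

Request:
move_arm([
  [0.03,0,0,0,0,0,10],
  [0,0,0,0,0,0,10],
  [0,0,0,0,0,0,10],
  [0,0,0,0,0,0,10],
  [0,0,0,0,0,0,10],
])

```text
t: 16.88
position: [0.5626, 0.0409, 0.0337]
tool_rot: [-2.071, -1.804, -0.551]
wrist_force: [-16.1, -10.7, 16.2]
gripper_width: 0.0262
grip_force: 62.4
```

```bash
cat > nest.py <<'E'
from hand import *
B=np.array([[.9909,.1346],[-.1346,.9909]])
def chk():
    c=snap('wrist');g=cv2.cvtColor(c['image'],cv2.COLOR_RGB2GRAY)
    L=cv2.createLineSegmentDetector().detect(g)[0][:,0]
    for a in L:
        p=a.reshape(2,2);d=p[1]-p[0]
        if np.hypot(*d)>14 and p[:,1].min()>130 and p[:,1].max()<300 and 265<p[:,0].min() and p[:,0].max()<500:
            o=[]
            for z in(.047,.041,.025): o.append(((ray(c,p,z)[:,:2]-[.5777,.1365])@B*1000).round(1).tolist())
            print(p.round(1).tolist(),*o)
    s=state();print(s['t'],s['position'],s['wrist_force'],s['torque'])
    M=R.from_rotvec(s['tool_rot']).as_matrix();print(M[:,1]); return c
E
python3 -c "
from nest import *
chk()"
```

```text
[[290.6000061035156, 198.10000610351562], [290.5, 181.89999389648438]] [[-15.4, -73.5], [-15.7, -64.4]] [[-16.0, -72.0], [-16.3, -62.5]] [[-17.6, -67.9], [-17.9, -57.3]]
[[290.6000061035156, 168.10000610351562], [291.20001220703125, 136.89999389648438]] [[-15.8, -56.4], [-15.9, -37.5]] [[-16.4, -54.2], [-16.5, -34.4]] [[-18.0, -48.1], [-18.1, -26.3]]
[[289.79998779296875, 226.89999389648438], [290.29998779296875, 198.10000610351562]] [[-15.5, -89.0], [-15.6, -73.5]] [[-16.1, -88.2], [-16.2, -72.0]] [[-17.7, -85.8], [-17.7, -67.9]]
[[340.20001220703125, 180.60000610351562], [342.29998779296875, 226.89999389648438]] [[11.4, -63.7], [11.9, -89.1]] [[11.9, -61.8], [12.4, -88.2]] [[13.4, -56.6], [13.9, -85.8]]
[[360.6000061035156, 188.60000610351562], [341.8999938964844, 188.8000030517578]] [[22.4, -68.3], [12.2, -68.4]] [[23.4, -66.6], [12.8, -66.7]] [[26.0, -61.8], [14.3, -62.0]]
[[349.5, 246.60000610351562], [351.8999938964844, 267.70001220703125]] [[15.3, -99.3], [16.2, -109.8]] [[16.0, -98.8], [16.9, -109.8]] [[17.9, -97.6], [18.9, -109.7]]
[[364.3999938964844, 148.39999389648438], [
[... 2691 characters left out ...]
2.70001220703125, 284.3999938964844], [340.79998779296875, 230.60000610351562]] [[11.3, -117.9], [11.1, -91.1]] [[11.9, -118.2], [11.6, -90.3]] [[13.3, -119.0], [13.0, -88.1]]
[[343.70001220703125, 140.60000610351562], [344.6000061035156, 180.60000610351562]] [[14.0, -39.9], [13.8, -63.8]] [[14.6, -36.9], [14.5, -61.8]] [[16.4, -29.1], [16.2, -56.6]]
[[365.6000061035156, 171.89999389648438], [399.3999938964844, 171.89999389648438]] [[25.5, -58.7], [44.2, -58.8]] [[26.7, -56.6], [46.1, -56.6]] [[29.7, -50.8], [51.2, -50.8]]
16.9333 [0.56262669 0.04088002 0.03371771] [-15.66399242 -10.89737223  15.70952794] [-0.47749535  2.88714158  2.35440904]
[ 9.90620486e-01 -1.36641322e-01 -4.48253060e-04]
```

In the picture, the butt edge at v=-122.1 puts the handle front on the rest. The spine edge is still about 2 mm from the fence, within tolerance. I'll ease the down-force and close that gap.

Request:
move_arm([
  [0,-0.03,0.06,0,0,0,10],
  [0,0,0,0,0,0,10],
  [0.03,0,0,0,0,0,10],
  [0,0,0,0,0,0,10],
  [0,0,0,0,0,0,10],
])

```text
t: 17.35
position: [0.5647, 0.0405, 0.0347]
tool_rot: [-2.07, -1.805, -0.553]
wrist_force: [-6.8, -0.5, 0.2]
gripper_width: 0.0263
grip_force: 60.0
```

```bash
python3 -c "
from nest import *
chk()" | grep -E "^\[\[(34[0-4]|289|29[01])|^1|^\[ "
```

```text
[[290.6000061035156, 209.39999389648438], [291.20001220703125, 181.8000030517578]] [[-13.3, -79.6], [-13.3, -64.1]] [[-13.9, -78.3], [-13.9, -62.2]] [[-15.4, -74.8], [-15.4, -57.0]]
[[291.5, 168.10000610351562], [291.8999938964844, 139.39999389648438]] [[-13.3, -56.1], [-13.4, -38.6]] [[-13.9, -53.9], [-14.0, -35.6]] [[-15.4, -47.8], [-15.5, -27.6]]
[[341.20001220703125, 191.8000030517578], [342.0, 226.89999389648438]] [[14.0, -69.9], [13.9, -89.0]] [[14.5, -68.2], [14.5, -88.1]] [[16.1, -63.7], [16.0, -85.7]]
[[343.70001220703125, 226.6999969482422], [349.6000061035156, 249.60000610351562]] [[14.8, -89.0], [17.5, -100.9]] [[15.4, -88.1], [18.3, -100.4]] [[17.0, -85.7], [20.2, -99.4]]
[[344.3999938964844, 209.6999969482422], [468.1000061035156, 209.3000030517578]] [[15.4, -79.8], [82.1, -79.8]] [[16.1, -78.5], [85.5, -78.5]] [[17.7, -75.1], [94.6, -75.1]]
[[342.6000061035156, 283.1000061035156], [341.0, 230.60000610351562]] [[13.5, -117.4], [13.3, -91.0]] [[14.1, -117.7], [13.9, -90.2]] [[15.5, -118.4], [15.3, -88.0]]
[[291.6000061035156, 230.60000610351562], [290.29998779296875, 284.3999938964844]] [[-12.5, -91.0], [-12.6, -117.9]] [[-13.1, -90.1], [-13.2, -118.2]] [[-14.5, -87.9], [-14.6, -119.0]]
17.4 [0.5647133  0.04053649 0.03469312] [-7.38125067 -2.24312804  0.38317197] [-0.7021642   1.27054611  0.94880983]
[ 9.90674728e-01 -1.36245312e-01  8.92967099e-04]
```

Spine now at the fence (u≈13.9), fence force 7 N. Relaxing, setting down and releasing.

Request:
move_arm([
  [-0.02,0,-0.03,0,0,0,10],
  [0,0.01,0,0,0,0,10],
  [0,0,0,0,0,0,10],
  [0,0,0,0,0,0,33],
  [0,0,0,0,0,0,36],
])

```text
t: 17.82
position: [0.5658, 0.0405, 0.0345]
tool_rot: [-2.07, -1.807, -0.558]
wrist_force: [0.1, -0.2, 0.1]
gripper_width: 0.0307
grip_force: 0.0
```

Request:
move_arm([
  [0,0,0,0,0,0,42],
  [0,0,0,0,0,0,46],
  [0,0,0,0,0,0,46],
  [0,0,0,0,0,0,46],
  [0,0,0,0,0,0,46],
])

```text
t: 18.23
position: [0.5657, 0.0403, 0.0348]
tool_rot: [-2.071, -1.807, -0.558]
wrist_force: [-0.6, -0.5, -0.4]
gripper_width: 0.0391
grip_force: 0.0
```

```bash
python3 -c "
from nest import *
chk()" | grep -E "^\[\[(34[0-4]|289|29[01])|^1|^\[ "
```

```text
[[289.3999938964844, 169.39999389648438], [289.8999938964844, 139.39999389648438]] [[-13.4, -56.9], [-13.5, -38.7]] [[-14.0, -54.7], [-14.1, -35.7]] [[-15.6, -48.7], [-15.7, -27.7]]
[[342.1000061035156, 258.1000061035156], [341.8999938964844, 284.3999938964844]] [[14.6, -105.2], [14.2, -118.1]] [[15.1, -105.0], [14.7, -118.4]] [[16.7, -104.4], [16.2, -119.2]]
[[291.8999938964844, 139.3000030517578], [355.6000061035156, 139.1999969482422]] [[-12.4, -38.6], [24.1, -38.6]] [[-13.0, -35.6], [25.1, -35.6]] [[-14.5, -27.6], [27.7, -27.6]]
18.2833 [0.56569505 0.04027893 0.03479745] [-0.45984292  0.10456039  1.01166661] [-0.4104804   0.06446208 -0.04381759]
[ 0.99056944 -0.13693197  0.00467126]
```

Spine edge at u≈14, knife on the fence, fingers free. Withdrawing along the tool axis.

Request:
move_arm([
  [-0.03,-0.25,0.43,0,0,0,46],
  [-0.03,-0.25,0.43,0,0,0,46],
  [-0.04,-0.4,0.5,0,0,0,46],
  [-0.05,-0.6,0.5,0,0,0,46],
  [-0.05,-0.6,0.5,0,0,0,46],
])

```text
t: 18.7
position: [0.5594, -0.023, 0.1064]
tool_rot: [-2.07, -1.807, -0.558]
wrist_force: [0.7, -0.7, -0.1]
gripper_width: 0.039
grip_force: 0.0
```

Request:
move_arm([
  [-0.05,-0.6,0.2,0,0,0,46],
  [-0.05,-0.6,0.2,0,0,0,46],
  [0,0,0,0,0,0,46],
  [0,0,0,0,0,0,46],
  [0,0,0,0,0,0,46],
])

```text
t: 19.12
position: [0.5565, -0.0584, 0.1173]
tool_rot: [-2.071, -1.806, -0.558]
wrist_force: [-0.3, 0.0, 0.6]
gripper_width: 0.0391
grip_force: 0.0
```

```bash
python3 - <<'E'
from nest import *
c=snap('wrist');s=state();print(s['t'],s['position'],s['wrist_force'])
mk=lambda u,v,z:[.5777+.9909*u+.1346*v,.1365-.1346*u+.9909*v,z]
print(proj(c,[mk(-.014,-.122,.047),mk(.014,-.122,.047),mk(.014,-.07,.047),mk(.014,-.062,.041),mk(-.09,-.07,.025)]).round(1))
g=cv2.cvtColor(c['image'],cv2.COLOR_RGB2GRAY)
for a in cv2.createLineSegmentDetector().detect(g)[0][:,0]:
    p=a.reshape(2,2)
    if np.hypot(*(p[1]-p[0]))<14: continue
    w=(ray(c,p,.047)[:,:2]-[.5777,.1365])@B*1000;w1=(ray(c,p,.025)[:,:2]-[.5777,.1365])@B*1000
    if (np.abs(w[:,0])<26).all() and (w[:,1]>-135).all() and (w[:,1]<-15).all(): print(p.round(1).tolist(),w.round(1).tolist(),w1.round(1).tolist())
E
```

```text
19.1667 [ 0.5563532  -0.05798489  0.11722776] [ 0.48296406 -0.69097704 -0.36177766]
[[293.5 166.1]
 [325.5 166. ]
 [324.8 113.4]
 [324.5 109.4]
 [220.5 125.7]]
[[295.29998779296875, 105.5999984741211], [296.20001220703125, 64.4000015258789]] [[-13.5, -61.7], [-13.4, -15.7]] [[-15.3, -47.4], [-15.1, 3.1]]
[[325.20001220703125, 118.0999984741211], [326.0, 165.60000610351562]] [[14.3, -74.9], [14.4, -121.6]] [[15.2, -61.8], [15.4, -113.1]]
[[294.20001220703125, 165.60000610351562], [295.3999938964844, 113.0999984741211]] [[-13.4, -121.6], [-13.3, -69.6]] [[-15.2, -113.0], [-15.0, -56.0]]
[[300.6000061035156, 64.5], [319.3999938964844, 64.4000015258789]] [[-9.1, -15.9], [9.3, -15.8]] [[-10.4, 2.9], [9.7, 3.1]]
[[320.6000061035156, 169.0], [300.6000061035156, 169.39999389648438]] [[9.7, -124.8], [-7.7, -125.1]] [[10.2, -116.5], [-9.0, -116.9]]
[[323.1000061035156, 173.60000610351562], [300.6000061035156, 173.8000030517578]] [[11.9, -129.0], [-7.7, -129.2]] [[12.5, -121.2], [-8.9, -121.3]]
[[324.20001220703125, 74.4000015258789], [325.29998779296875, 108.0999984741211]] [[13.9, -27.3], [14.5, -64.4]] [[14.7, -9.6], [15.4, -50.3]]
```

The handle lies parallel to the fence: edges at u = -13.4 and 14.3, butt at v ≈ -122. The heights fit it lying flat. The wheel was measured after lift-off and hasn't been touched since. Handing in.

```bash
python3 -c "
from cell import *
print(finish_job())"
```

```text
the job is handed in; nothing more can be done
None
```

The job is handed in at about 19 s on the clock, with no verdict returned: by camera, the knife lies flat in the nest against fence and rest, and the thumbwheel's white rib stands about 0.04 rad from the pointer lines; I felt no bump on the head, and I did not re-measure the bystanders.

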